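# Hook a wooden panel into a clamping fixture and feed the clamp home

## Task

Take the pale panel out of the rack (leave the dark one there), lay it flat, and mount it in the fixture: hook one tongued end under the fixed lip at a tilt, then swing the other end down in front of the two steel posts so that the panel lies flat on the bed. Then turn the black feed knob on the blue carriage clockwise, following it as it travels and taking it again as needed, until the toe has pushed the panel right up against the lip and holds it firmly; let go.

Things in the scene. Friction and masses are not known exactly. Their poses are not given: they have to be found in the camera images.
- panel: Pale wooden panel 150 long, 56 wide, 24 thick, 0.1 to 0.2 kg, same either way round or face up. Middle 110 mm full thickness; at each end a full-width tongue 20 long, 8 thick, centred in the thickness. Origin at its centre; x length, y thickness, z width. Starts standing in the rack on a long edge (z up); stands so on the bench too until pushed over. Mounted, it lies flat (y vertical).
- dark_panel: Panel of dark wood, same shape and axes, standing in the rack's other slot. It stays there.
- rack: Green rack fixed to the bench, 110 x 140 mm, origin at the centre of its underside, z up. Two slots along its x, centred at y = +40 and -40 mm, each 28 mm wide, floor 10 mm and walls 29 mm above the bench; the panels' tops are 66 mm above the bench. Which panel is in which slot varies.
- fixture: Grey fixture fixed to the bench, base 325 x 90 x 12 mm, x -230 to 95. Origin at bench level below the centre of a clamped panel; x = feed direction, from carriage to fixed lip; z up. Bed: x -60 to 55, only 44 mm wide (y -22 to 22), top at z = 25. A clamped panel lies flat, centre at x = 0, y = 0 (8 mm of play is fine), z = 37, full-thickness shoulder against the lip's edge.
- lip_edge (a point): Middle of the lower edge of the fixed aluminium lip, at fixture x = 55, y = 0, z = 43.5 mm; axes as the fixture. The lip (y -40 to 40, top z = 54) overhangs 24 mm to an end stop at x = 79; side cheeks below it, inner faces y = -34 and 34. With a panel tilted 15 degrees nose down, the lower far corner of its full-thickness part stays 6 to 7 mm short of this edge.
- posts_mid (a point): Point between the tops of two steel posts, 10 mm thick, at fixture x = -92, y = -22 and 22, z = 58 mm; axes as the fixture. Posts and lip edge are 142 mm apart, so a panel cannot be lowered flat: one tongue goes under the lip nose-down, then the other end swings down in front of the posts; lying flat it has 12 mm of play along x.
- carriage: Blue carriage with a flat steel toe, 28 mm wide, 43.5 to 53 mm above the bench, that goes between the posts, over the near tongue, and pushes the panel's near shoulder. Axes as the fixture; origin at bench level, on the fixture's centre line, on the knob axis; toe's front end 75 mm ahead (+x). Slides on x, driven by the knob: -175 mm in the fixture frame at knob angle 0, -130 with a panel clamped.
- feed_knob (a joint): Angle of the feed knob, rad, growing clockwise seen from above; each radian moves carriage and knob 20 mm along the fixture's +x, and they stay where left. Starts between 0 and 0.4; about 2.25 with a panel clamped; end of travel 2.7 if none is there. Turns freely at about 0.1 N m; once the panel is home it goes tight, each newton of clamping taking 0.02 N m more (0.3 N m is firm).
- knob_grip (a point): Point to grip the knob: on its vertical axis, mid-height of its upright black bar, 78 mm above the bench. Bar 56 mm long along the point's x, 18 mm thick along its y, from z = 65 to 91 mm, over a round flange. It lies on the fixture's centre line at x = -175 mm plus the carriage's travel, and moves on as the knob turns.
Mind the look-alikes: they are no part of the job. What is meant by the panel is not pink, and is the smaller of those in its own colour.

How it is judged:
On the way, in this order (a step that is already met when the one before it is completed fails the run):
1. the pale panel lies flat on the bed, one tongue under the fixed lip, the other behind the posts, the clamp still open (angle between the y axis of panel and the z axis of fixture, either way round below 0.05 rad and angle between the x axis of panel and the x axis of fixture, either way round below 0.08 rad and z of panel in the frame of fixture between 0.034 and 0.04 m and y of panel in the frame of fixture between -0.008 and 0.008 m and x of panel in the frame of fixture between -0.015 and 0.002 m and value of joint feed_knob below 1 rad), for 0.2 s.
2. the toe presses the panel against the lip with more than 4 N (angle between the y axis of panel and the z axis of fixture, either way round below 0.05 rad and angle between the x axis of panel and the x axis of fixture, either way round below 0.08 rad and z of panel in the frame of fixture between 0.034 and 0.04 m and y of panel in the frame of fixture between -0.008 and 0.008 m and x of panel in the frame of fixture between -0.0025 and 0.0025 m and contact force between carriage and panel above 4 N), for 0.1 s.
At the end, for the whole second after the job is handed in: Pale panel flat on the bed (0.05 rad; centre 34 to 40 mm high, within 8 mm of the centre line, 0.08 rad of the feed direction), centre within 2.5 mm of home against the lip; carriage past -132 mm in the fixture frame, toe still pressing it (over 0.5 N); panel at rest and released (angle between the y axis of panel and the z axis of fixture, either way round below 0.05 rad and angle between the x axis of panel and the x axis of fixture, either way round below 0.08 rad and z of panel in the frame of fixture between 0.034 and 0.04 m and y of panel in the frame of fixture between -0.008 and 0.008 m and x of panel in the frame of fixture between -0.0025 and 0.0025 m and x of carriage in the frame of fixture above -0.132 m and contact force between carriage and panel above 0.5 N and linear speed of panel below 0.01 m/s and contact force between the fingers and panel below 0.1 N); the robot touches nothing.
It fails at once if the dark panel is moved more than 20 mm (distance of dark_panel from where it was at the start of the episode above 0.02 m).
It also fails if it takes over 72 s, if anything falls off the work surface, if the arm or the gripper's body presses on something with over 40 N, if the wrist force passes 120 N, or if a joint passes its speed limit or range.

## Robot

A 6-joint arm with a two-finger parallel gripper is mounted at the origin on a cart in front of the work surface, level with it; the furniture and walls round the work are solid. World frame = base frame: x ahead of the robot, y to its left, z up, the work surface at z = 0. Lengths are in m, angles in rad, forces in N, time in s.
With the tool pointing down it reaches from about 0.3 to 0.875 m from the base axis. Payload 6.4 kg.
Tool frame: the origin (TCP) lies midway between the tips of the shut fingers; the grasp point (between the pads) lies 19 mm behind it; x points along the fingers, y is the direction in which the jaws open and shut, and the axes are right-handed (so a half turn about x gives the same grasp; the last joint's range is limited). The gripper opens to 85 mm and grips with 20 to 120 N. Pads are 22 mm wide; open, the fingers measure 114 mm over their backs; the gripper's body (76 mm by 85 mm) begins 54 mm behind the grasp point. The pads swing forward as they close: fully open they stand 13 mm farther back than shut.
Start: joints at [-1.482, 0.181, 1.607, -0, 1.354, -0.206], TCP at [0.167, -0.55, 0.231] pointing down, gripper open.
Joint ranges: [-2.99, 2.99], [-0.89, 2.07], [0.3, 2.58], [-1.14, 4.28], [0, 2.63], [-3.12, 3.12]. Speed limits (rad/s): [2.57, 2.57, 3.01, 3.14, 3.14, 3.14].

## Interface

Orientations are given as a unit quaternion [w, x, y, z].
In Python, from bench import ctrl gives the robot as it stands.
- The arm moves only by the tool step_arm, never from a script. Its argument "motion" is a list of rows, each a list of 7 numbers: the shift along the tool's x, y, z in mm, then the turn, a rotation vector about the tool's x, y, z in degrees, then the closure in counts, from 0 (fully open) to 255 (shut). In form: [[tx, ty, tz, rx, ry, rz, hand], ...]. A call has 1 to 10 rows; each row is the pose to reach, as a shift and turn from the pose commanded when the call began, along the tool's axes at that moment; what a row does not reach only later rows make up. A row lasts 1/8 s, in which the tool goes at most 62.5 mm and 10.7 degrees, less where a joint would pass 70% of its speed; a pose out of reach is approached as far as the arm can. A call with a gripper value outside its range is refused whole. The fingers move at their own pace and stop on an object; the grip force is fixed at half the most. Time passes only in rows, so rows that repeat a pose let the fingers close. It gives the time, the measured TCP pose, the force and the opening at its end, in the units of the state.
- ctrl.get_obs(): the state, without advancing time (a new reading comes with each control period).
- ctrl.camera(name): name is "side" or "top" or "wrist"; returns (picture, depth): 400x640x3 uint8, red, green, blue; 400x640 float32, m along the optical axis (not along the pixel's ray), 0 where there is no reading.
- ctrl.camera_info(name): a dict with "fx", "fy", "cx", "cy" (pixels), "dist_coeffs" ([k1, k2, p1, p2, k3] as OpenCV has them; the pictures are not rectified), "T" (4x4, takes a point from camera to world coordinates); the wrist camera has in their place "hand_eye" (4x4, takes a point from camera to tool coordinates, whose origin is the TCP and whose axes are the tool frame's). Camera axes: x right, y down, z forward; pixel columns grow to the right and rows downward; lengths in m; the calibration is good to about 2 mm. A picture is of the moment at which its call begins: read the wrist's pose just before it. camera_info takes no time and is no camera call.
- ctrl.hand_in(): hands the job in, once; it reports no verdict.
The state is a dict: "time_s": time; "q": joint angles; "dq": joint speeds; "joint_efforts": joint torques, N m; "eef_pos": TCP position; "eef_rot": TCP orientation; "wrist_force": force on the tool from outside, world axes, zero at the start; "torque": the same for the moment, N m; "opening": opening from 0.0 (shut) to 1.0 (fully open).
Only numpy, scipy, OpenCV 4.12 (cv2) and the standard library are available. Lean on these libraries where they do the work, as an engineer would, in place of code of your own. Each camera call takes 0.05 s, during which the arm holds its last target. There are 200 camera calls.

## Working session

There is one attempt and no reset: what is moved stays moved. The work goes in short steps, Python scripts to look and compute and a tool call to move; the robot and the scene stay as the last step left them, time stands still between calls to the robot, and variables do not carry over. Pictures are saved under pics/ and viewed, about 8 in all and at most 12, crops included, and the job is handed in when it is done.

Besides the shell and the picture viewer there is one more tool, called after "Request:" by a JSON object that holds its "api" and its "payload". step_arm: Moves the arm, as the interface text tells. Its arguments: {"type":"object","properties":{"motion":{"type":"array","items":{"type":"array","items":{"type":"number"}}}},"required":["motion"]}

```bash
mkdir -p pics; ls
cat > h.py <<'E'
import numpy as np,cv2
from bench import ctrl
from scipy.spatial.transform import Rotation as R
def toolT():
    o=ctrl.get_obs();T=np.eye(4);w,x,y,z=o['eef_rot'];T[:3,:3]=R.from_quat([x,y,z,w]).as_matrix();T[:3,3]=o['eef_pos'];return T
def grab(n):
    T0=toolT();im,d=ctrl.camera(n);i=ctrl.camera_info(n)
    T=i['T'] if n!='wrist' else T0@np.array(i['hand_eye'])
    K=np.array([[i['fx'],0,i['cx']],[0,i['fy'],i['cy']],[0,0,1.]])
    return im,d,K,np.array(i['dist_coeffs'],float),np.array(T)
def cloud(d,K,D,T):
    v,u=np.mgrid[:400,:640];p=cv2.undistortPoints(np.stack([u,v],-1).reshape(-1,1,2).astype(np.float64),K,D).reshape(400,640,2)
    P=np.concatenate([p*d[...,None],d[...,None]],-1)
    W=P@T[:3,:3].T+T[:3,3];W[d==0]=np.nan;return W
def save(im,f,s=1.25):
    cv2.imwrite('pics/'+f,cv2.resize(im[...,::-1],None,fx=s,fy=s))
E
python3 - <<'E'
from h import *
print(ctrl.get_obs())
for n in('top','side'):
    im,d,K,D,T=grab(n);np.savez(n+'0.npz',im=im,d=d,K=K,D=D,T=T);save(im,n+'0.png');print(n,T.round(3),K)
print(ctrl.camera_info('wrist'))
E
```

```text
pics
{'time_s': 0.0, 'q': array([-1.48225345e+00,  1.81498253e-01,  1.60800448e+00, -1.48493478e-06,
        1.35376313e+00, -2.06287433e-01]), 'dq': array([-0.00065429, -0.00118753,  0.00062587,  0.00013776,  0.00087174,
       -0.00099074]), 'joint_efforts': array([-5.01109516e-04, -4.44871294e+01, -3.51341379e+01, -3.10543564e-04,
        9.08612536e-03, -9.24862491e-06]), 'eef_pos': array([ 0.16705685, -0.54963715,  0.2304099 ]), 'eef_rot': array([ 0.10327063,  0.69947157,  0.10445177, -0.69940298]), 'wrist_force': array([-0.3578659 ,  0.61382674,  0.82350275]), 'torque': array([-0.00510312, -0.01856753,  0.05765281]), 'opening': 0.9957938688074738}
top [[ 0.029 -0.989  0.142  0.327]
 [-1.    -0.031 -0.006  0.157]
 [ 0.01  -0.141 -0.99   1.625]
 [ 0.     0.     0.     1.   ]] [[495.28986374   0.         319.55258673]
 [  0.         495.28986374 198.32218544]
 [  0.           0.           1.        ]]
side [[ 0.997 -0.021  0.075  0.438]
 [-0.077 -0.431  0.899 -0.876]
 [ 0.014 -0.902 -0.431  0.581]
 [ 0.     0.     0.     1.   ]] [[385.47570979   0.         313.01750214]
 [  0.         385.47570979 198.13359389]
 [  0.           0.           1.        ]]
{'fx': 344.9545684493842, 'fy': 344.9545684493842, 'cx': 320.09497603378077, 'cy': 195.00916157495934, 'dist_coeffs': array([-0.04527688,  0.        ,  0.        ,  0.        ,  0.        ]), 'hand_eye': array([[ 7.42358443e-05, -2.79546304e-01,  9.60132209e-01,
        -1.41565339e-01],
       [ 9.99999964e-01,  2.66541360e-04,  2.86221333e-07,
        -6.95571728e-04],
       [-2.55994957e-04,  9.60132175e-01,  2.79546314e-01,
        -7.07338211e-02],
       [ 0.00000000e+00,  0.00000000e+00,  0.00000000e+00,
         1.00000000e+00]])}
```

View pics/top0.png

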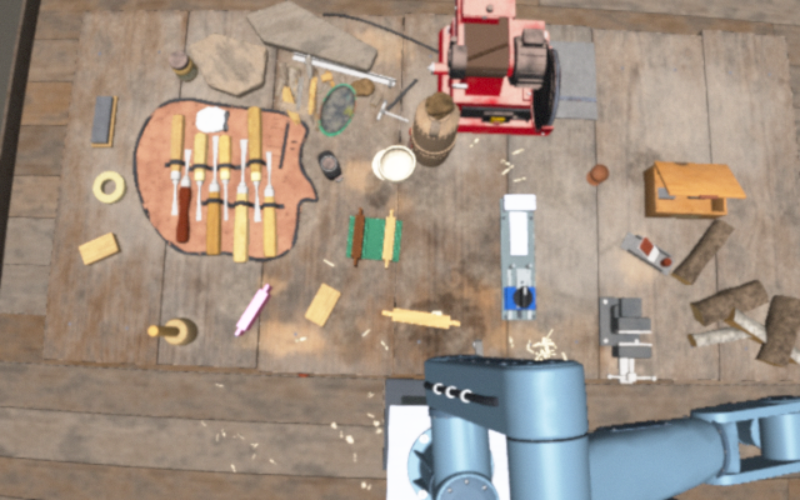

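View pics/side0.png

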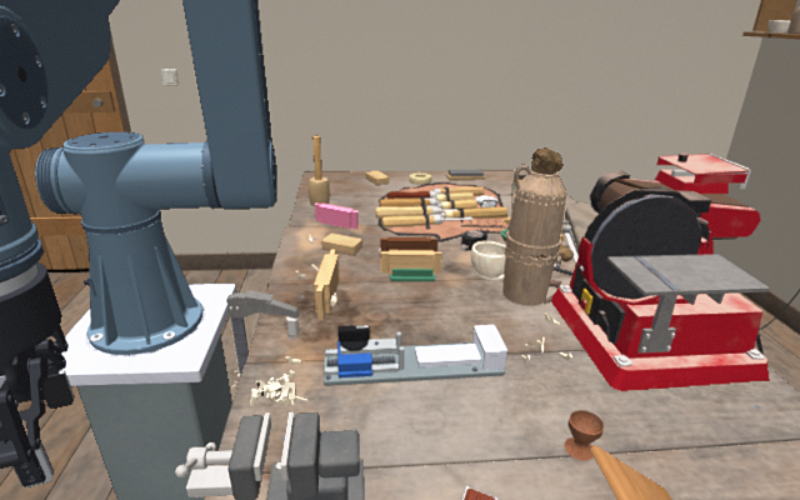

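Top view: the rack is at (375,238), with the pale panel in the right slot (390,238) and the dark one in the left (358,238). A larger pale look-alike stands at (422,318). The fixture runs from the lip at (519,205) to the carriage knob at (521,298). Coarse positions next.

Run:
```python
from h import *
z=np.load('top0.npz');im=z['im'];W=cloud(z['d'],z['K'],z['D'],z['T'])
def rep(n,m):
    P=W[m];c,(w,h),a=cv2.minAreaRect((P[:,:2]*1000).astype(np.float32));print(n,m.sum(),np.array(c).round(1),round(w),round(h),round(a,1),'z',np.nanpercentile(P[:,2],[5,50,95]).round(3))
hsv=cv2.cvtColor(im,cv2.COLOR_RGB2HSV).astype(int);H,S,V=hsv[...,0],hsv[...,1],hsv[...,2]
def box(x0,y0,x1,y1):
    m=np.zeros((400,640),bool);m[int(y0/1.25):int(y1/1.25),int(x0/1.25):int(x1/1.25)]=1;return m&np.isfinite(W[...,2])
b=box(335,195,415,280)
rep('rack green',b&(H>60)&(H<95)&(S>90))
rep('tall in rack',b&(W[...,2]>.05))
rep('pale',b&(W[...,2]>.05)&(V>150))
rep('dark',b&(W[...,2]>.05)&(V<=130))
b=box(490,185,550,330)
rep('fixture',b&(W[...,2]>.007))
rep('lip',box(490,185,550,225)&(W[...,2]>.045))
rep('blue',b&(H>105)&(H<125)&(S>150))
rep('knob',b&(W[...,2]>.075))
rep('lookalike',box(370,295,470,335)&(W[...,2]>.045))
```

```text
rack green 698 [581.6 215.8] 136 106 86.7 z [0.004 0.012 0.032]
tall in rack 603 [576.  216.5] 104 151 86.6 z [0.058 0.065 0.071]
pale 298 [576.8 212. ] 95 149 86.5 z [0.059 0.066 0.071]
dark 68 [574.6 256.5] 25 143 86.3 z [0.052 0.063 0.071]
fixture 2553 [ 547.2 -170.3] 385 155 0.5 z [0.009 0.023 0.067]
lip 287 [ 682.7 -161.3] 40 79 2.4 z [0.047 0.054 0.06 ]
blue 191 [ 433.5 -166.8] 55 74 1.7 z [0.023 0.042 0.049]
knob 101 [ 433.  -168.4] 54 17 1.6 z [0.081 0.089 0.095]
lookalike 533 [373.7  89.3] 194 32 83.6 z [0.067 0.073 0.079]
```

```bash
cat >> h.py <<'E'
def Rt(yaw,pitch=0,flip=0):
    # tool x down, tool y = +-world y rotated by yaw; pitch>0: nose (+x) of held thing goes down
    s=-1 if flip else 1
    B=np.array([[0,0,-1.],[0,s,0],[-1,0,0]]).T  # columns: x=down
    B=np.column_stack([[0,0,-1],[0,s,0],np.cross([0,0,-1],[0,s,0])])
    return R.from_euler('z',yaw,degrees=True).as_matrix()@R.from_euler('y',pitch,degrees=True).as_matrix()@B
def plan(p,Rm,T=None):
    T=toolT() if T is None else T
    s=T[:3,:3].T@(np.array(p)-T[:3,3])*1000
    r=R.from_matrix(T[:3,:3].T@Rm).as_rotvec(degrees=True)
    print('shift',s.round(1),'turn',r.round(2))
E
python3 - <<'E'
from h import *
T=toolT();print(T.round(3))
for f in(0,1): plan([.58,-.167,.27],Rt(2,0,f))
E
```

```text
[[-0.     0.291 -0.957  0.167]
 [ 0.002 -0.957 -0.291 -0.55 ]
 [-1.    -0.002 -0.     0.23 ]
 [ 0.     0.     0.     1.   ]]
shift [ -39.  -246.2 -506.4] turn [-1.6511e+02 -1.3000e-01 -1.0000e-02]
shift [ -39.  -246.2 -506.4] turn [14.89 -0.    0.09]
```

Request:
{"api": "step_arm", "payload": {"motion": [[-39, -246, -506, 14.9, 0, 0, 0], [-39, -246, -506, 14.9, 0, 0, 0], [-39, -246, -506, 14.9, 0, 0, 0], [-39, -246, -506, 14.9, 0, 0, 0], [-39, -246, -506, 14.9, 0, 0, 0], [-39, -246, -506, 14.9, 0, 0, 0], [-39, -246, -506, 14.9, 0, 0, 0], [-39, -246, -506, 14.9, 0, 0, 0], [-39, -246, -506, 14.9, 0, 0, 0], [-39, -246, -506, 14.9, 0, 0, 0]]}}

```text
time_s: 1.35
eef_pos: [0.5819, -0.1642, 0.2699]
eef_rot: [0.014, 0.707, 0.015, -0.707]
wrist_force: [0.1, -0.3, -0.7]
opening: 0.999
```

Run:
```python
from h import *
print(ctrl.get_obs()['q'].round(3),toolT().round(4))
im,d,K,D,T=grab('wrist');np.savez('w1.npz',im=im,d=d,K=K,D=D,T=T);save(im,'w1.png')
plan([.575,.176,.2],Rt(-3.4,0,1))
```

```text
[-4.720e-01  2.170e-01  1.486e+00  1.000e-03  1.439e+00  1.059e+00] [[ 2.000e-04  4.020e-02 -9.992e-01  5.819e-01]
 [ 9.000e-04 -9.992e-01 -4.020e-02 -1.642e-01]
 [-1.000e+00 -9.000e-04 -2.000e-04  2.699e-01]
 [ 0.000e+00  0.000e+00  0.000e+00  1.000e+00]]
shift [  69.8 -341.7   -7.5] turn [5.61 0.05 0.03]
```

View pics/w1.png

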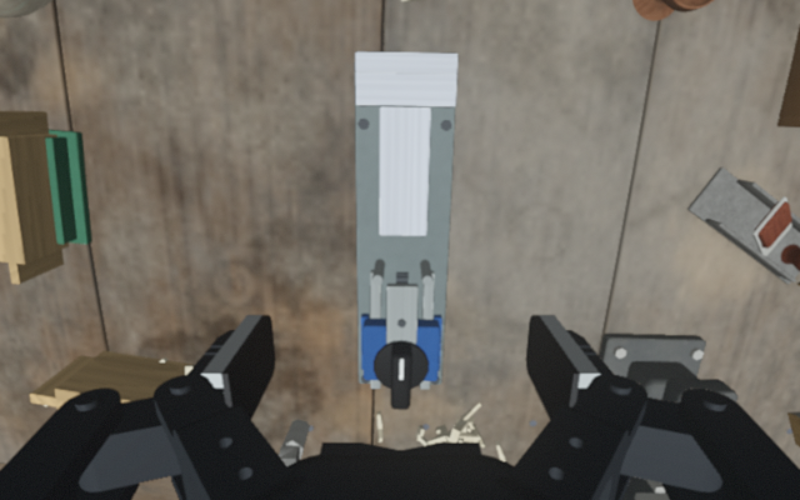

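The wrist view holds the whole fixture: lip top around (406,80), lip edge at row 106, bed (404,172), posts (377,268) and (428,268), knob (401,370).

Run:
```python
from h import *
z=np.load('w1.npz');im=z['im'];W=cloud(z['d'],z['K'],z['D'],z['T'])*1000
hsv=cv2.cvtColor(im,cv2.COLOR_RGB2HSV).astype(int);H,S,V=hsv[...,0],hsv[...,1],hsv[...,2]
def rep(n,m):
    P=W[m];c,(w,h),a=cv2.minAreaRect(P[:,:2].astype(np.float32));q=np.percentile(P,[1,99],axis=0);print(n,m.sum(),np.array(c).round(1),round(w,1),round(h,1),round(a,1),'z',np.percentile(P[:,2],[5,50,95]).round(1),'x',q[:,0].round(1),'y',q[:,1].round(1))
b=np.zeros((400,640),bool);b[30:340,270:380]=1;b&=np.isfinite(W[...,2]);X,Y,Z=W[...,0],W[...,1],W[...,2]
rep('lip',b&(Z>50)&(X>640))
rep('bed',b&(abs(Z-25)<5)&(V>180)&(X>500)&(X<650))
rep('base',b&(Z>7)&(Z<17))
rep('base+',b&(Z>7))
rep('blue',b&(H>105)&(H<125)&(S>150))
rep('knobtop',b&(Z>84))
rep('posts',b&(Z>54)&(X<560)&(X>490))
g=np.isfinite(Z)&(Z>-10)&(Z<5);print('bench z',np.median(Z[g]))
m=b&(V>190)&(X<480)&(Z>70);rep('whiteline',m)
# lip edge line fit & base side edges
for x in range(560,660,20):
    m=b&(abs(X-x)<3)&(Z>8)&(Z<35);print(x,np.percentile(Y[m],[0.5,99.5]).round(1),end=' ')
```

```text
lip 3445 [ 682.9 -163.6] 40.0 79.7 1.3 z [51.8 53.3 55. ] x [663.2 702.4] y [-202.3 -124.9]
bed 3525 [ 599.  -166.1] 102.7 43.2 1.6 z [22.8 24.1 25.4] x [549.3 649. ] y [-187.4 -144.2]
base 7523 [ 503.9 -170.3] 372.5 121.4 8.4 z [ 9.4 10.9 12.7] x [379.2 663.1] y [-214.6 -121.6]
base+ 20259 [ 512.1 -169.1] 389.0 121.4 8.4 z [ 9.9 23.9 64.3] x [386.9 700.3] y [-212.3 -123.2]
blue 1122 [ 434.7 -169.8] 58.4 78.0 1.5 z [22.5 41.6 43. ] x [406.8 463.9] y [-206.6 -131.1]
knobtop 752 [ 433.9 -170.4] 55.8 17.5 2.0 z [86.3 89.4 90.8] x [407.3 461.4] y [-179.  -161.2]
posts 115 [ 517.2 -168.1] 9.2 53.0 1.7 z [54.7 56.4 57.6] x [512.8 522.1] y [-194.5 -141.7]
bench z -1.0761146591487247
whiteline 47 [ 448.2 -169.3] 18.8 3.2 2.4 z [89.3 90.3 91.2] x [438.9 457.4] y [-171.2 -168.2]
560 [-211.  -123.3] 580 [-210.4 -122. ] 600 [-210.2 -121.8] 620 [-208.9 -121.6] 640 [-208.5 -121.4]
```

Request:
{"api": "step_arm", "payload": {"motion": [[70, -342, -8, 5.6, 0, 0, 0], [70, -342, -8, 5.6, 0, 0, 0], [70, -342, -8, 5.6, 0, 0, 0], [70, -342, -8, 5.6, 0, 0, 0], [70, -342, -8, 5.6, 0, 0, 0], [70, -342, -8, 5.6, 0, 0, 0], [70, -342, -8, 5.6, 0, 0, 0], [70, -342, -8, 5.6, 0, 0, 0]]}}

```text
time_s: 2.4
eef_pos: [0.5758, 0.1727, 0.2002]
eef_rot: [0.022, -0.707, 0.023, 0.707]
wrist_force: [0.5, -0.4, 0.3]
opening: 0.999
```

Run:
```python
from h import *
print(ctrl.get_obs()['q'].round(3),toolT()[:3,3].round(4))
im,d,K,D,T=grab('wrist');np.savez('w2.npz',im=im,d=d,K=K,D=D,T=T);save(im,'w2.png')
W=cloud(d,K,D,T)*1000;X,Y,Z=W[...,0],W[...,1],W[...,2]
V=im.max(-1)
for n,m in(('pale',(Z>58)&(Z<72)&(V>130)&(abs(Y-176)<60)&(abs(X-576)<90)),('darkp',(Z>58)&(Z<72)&(V<=110)&(abs(Y-256)<40)&(abs(X-576)<90))):
    P=W[m]
    if len(P)>20: c,(w,h),a=cv2.minAreaRect(P[:,:2].astype(np.float32));print(n,len(P),np.array(c).round(1),round(w,1),round(h,1),round(a,2),np.median(P[:,2]))
```

```text
[ 9.500e-02  2.670e-01  1.569e+00 -1.000e-03  1.307e+00  1.730e+00] [0.5758 0.1727 0.2002]
pale 4127 [574.8 174.6] 24.0 149.1 86.49 64.91923797656479
darkp 404 [578.8 248. ] 146.6 22.2 2.8 61.72619642242094
```

View pics/w2.png

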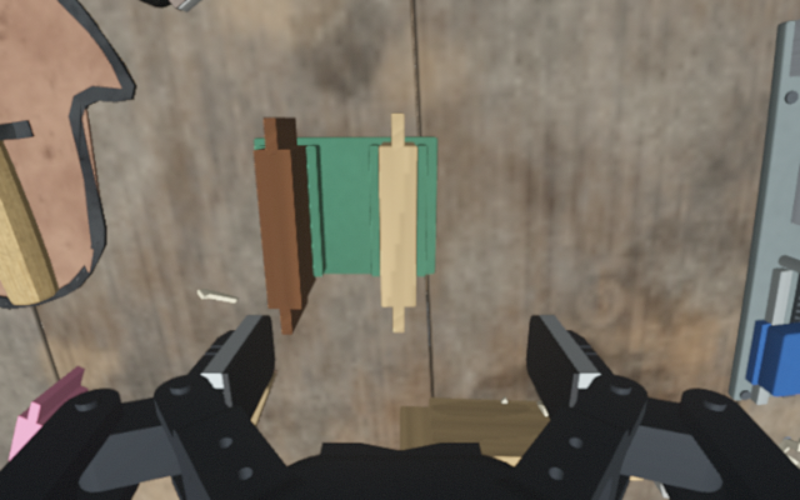

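The pale panel's top is 24 x 149 at (574.8, 174.6) mm, yaw -3.5°, and the jaws straddle it with the dark one clear on the left. Grasp it.

Request:
{"api": "step_arm", "payload": {"motion": [[60, -2, 1, 0, 0, 0, 0], [110, -2, 1, 0, 0, 0, 0], [145, -2, 1, 0, 0, 0, 0], [163, -2, 1, 0, 0, 0, 0], [163, -2, 1, 0, 0, 0, 255], [163, -2, 1, 0, 0, 0, 255], [163, -2, 1, 0, 0, 0, 255], [163, -2, 1, 0, 0, 0, 255], [163, -2, 1, 0, 0, 0, 255], [163, -2, 1, 0, 0, 0, 255]]}}

```text
time_s: 3.7
eef_pos: [0.5763, 0.1764, 0.039]
eef_rot: [-0.022, 0.708, -0.022, -0.706]
wrist_force: [0.3, -1.7, 6.5]
opening: 0.271
```

Run:
```python
from h import *
print(toolT().round(4))
for y in(.03,.0): plan([.5,y,.15],Rt(1.55,0,1))
```

```text
[[ 2.800e-03 -6.260e-02 -9.980e-01  5.763e-01]
 [-1.000e-04 -9.980e-01  6.260e-02  1.764e-01]
 [-1.000e+00 -1.000e-04 -2.800e-03  3.900e-02]
 [ 0.000e+00  0.000e+00  0.000e+00  1.000e+00]]
shift [-111.2  150.8   66.6] turn [-5.14 -0.16 -0.  ]
shift [-111.2  180.8   64.8] turn [-5.14 -0.16 -0.  ]
```

Request:
{"api": "step_arm", "payload": {"motion": [[-30, 0, 0, 0, 0, 0, 255], [-70, 0, 0, 0, 0, 0, 255], [-75, 50, 12, -2, 0, 0, 255], [-70, 105, 24, -4, 0, 0, 255], [-60, 159, 36, -5.1, 0, 0, 255], [-60, 159, 36, -5.1, 0, 0, 255], [-20, 159, 36, -5.1, 0, 0, 255], [2, 159, 36, -5.1, 0, 0, 255], [7, 159, 36, -5.1, 0, 0, 255], [7, 159, 36, -5.1, 0, 0, 255]]}}

```text
time_s: 4.95
eef_pos: [0.5295, 0.0205, 0.0308]
eef_rot: [0.009, 0.707, 0.01, -0.707]
wrist_force: [0.2, -0.3, -2.4]
opening: 0.272
```

Request:
{"api": "step_arm", "payload": {"motion": [[2, 0, 0, 0, 0, 0, 255], [2, 0, 0, 0, 0, 0, 0], [2, 0, 0, 0, 0, 0, 0], [2, 0, 0, 0, 0, 0, 0], [2, 0, 0, 0, 0, 0, 0], [-30, 0, 0, 0, 0, 0, 0], [-60, 0, 0, 0, 0, 0, 0], [-60, -45, 0, 0, 0, 0, 0], [-60, -85, 0, 0, 0, 0, 0], [-60, -85, 0, 0, 0, 0, 0]]}}

```text
time_s: 6.2
eef_pos: [0.5264, 0.1071, 0.0904]
eef_rot: [0.01, 0.707, 0.011, -0.707]
wrist_force: [0.1, -0.3, -0.6]
opening: 0.999
```

Request:
{"api": "step_arm", "payload": {"motion": [[30, 0, 0, 0, 0, 0, 0], [58, 0, 0, 0, 0, 0, 0], [58, 12, 0, 0, 0, 0, 0], [58, 20, 0, 0, 0, 0, 0], [58, 28, 0, 0, 0, 0, 0], [58, 36, 0, 0, 0, 0, 0], [58, 44, 0, 0, 0, 0, 0], [58, 52, 0, 0, 0, 0, 0], [58, 52, 0, 0, 0, 0, 0], [58, 52, 0, 0, 0, 0, 0]]}}

```text
time_s: 7.45
eef_pos: [0.5281, 0.053, 0.0322]
eef_rot: [-0.009, -0.707, -0.009, 0.707]
wrist_force: [0.4, -0.6, -1.0]
opening: 0.998
```

Request:
{"api": "step_arm", "payload": {"motion": [[-60, 0, 0, 0, 0, 0, 0], [-120, 0, 0, 0, 0, 0, 0], [-180, 30, 0, 0, 0, 0, 0], [-180, 60, 0, 0, 0, 0, 0], [-180, 60, 0, 0, 0, 0, 0]]}}

```text
time_s: 8.07
eef_pos: [0.5304, -0.0084, 0.2134]
eef_rot: [0.009, 0.708, 0.008, -0.706]
wrist_force: [-0.4, 0.0, -1.0]
opening: 1.001
```

Run:
```python
from h import *
print(ctrl.get_obs()['q'].round(3),toolT()[:3,3].round(4))
im,d,K,D,T=grab('wrist');save(im,'w3.png')
W=cloud(d,K,D,T)*1000;X,Y,Z=W[...,0],W[...,1],W[...,2]
m=(Z>17)&(Z<70)&(abs(Y+10)<90)&(abs(X-530)<110)
P=W[m];c,(w,h),a=cv2.minAreaRect(P[:,:2].astype(np.float32));print(len(P),np.array(c).round(1),round(w,1),round(h,1),round(a,2),np.percentile(P[:,2],[5,50,95]))
```

```text
[-0.24   0.097  1.739 -0.     1.304  1.307] [ 0.5304 -0.0084  0.2134]
6193 [537.3 -20.4] 123.1 56.1 1.57 [21.773584   22.98960006 24.19218632]
```

View pics/w3.png

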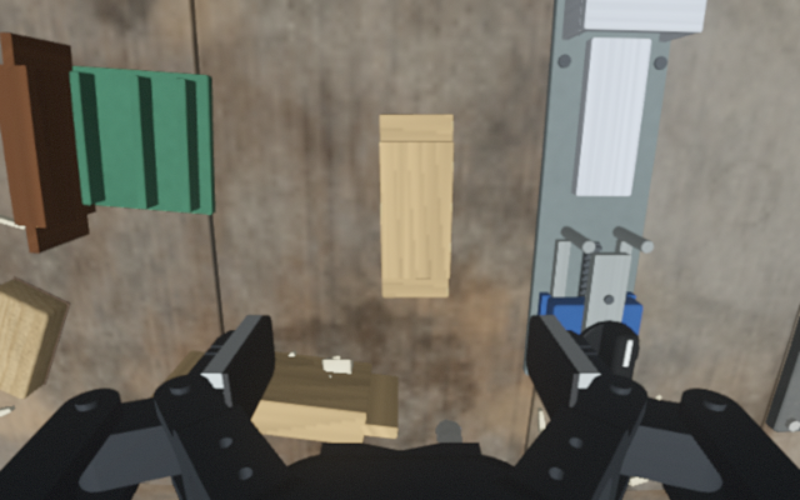

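The panel lies flat around pixel (416,207), clear of everything. Refining its centre.

Run:
```python
from h import *
im,d,K,D,T=grab('wrist')
W=cloud(d,K,D,T)*1000;X,Y,Z=W[...,0],W[...,1],W[...,2]
for lo,hi in((20,30),(9,30)):
    m=(Z>lo)&(Z<hi)&(abs(Y+20)<35)&(abs(X-530)<95)
    P=W[m][:,:2]@np.array([[np.cos(.0274),-np.sin(.0274)],[np.sin(.0274),np.cos(.0274)]])
    q=np.percentile(P,[.7,99.3],axis=0);print(lo,q.round(1),q.mean(0).round(1),(q[1]-q[0]).round(1))
    a=q.mean(0);print('world',a[0]*np.cos(.0274)-a[1]*np.sin(.0274),a[0]*np.sin(.0274)+a[1]*np.cos(.0274))
c=[.5305,-.0204];plan([.5305,-.0204,.001],Rt(1.57,0,1));print(toolT())
```

```text
20 [[475.6 -62.6]
 [583.6  -7.7]] [529.6 -35.1] [107.9  54.9]
world 530.3648501375479 -20.58919783270714
9 [[456.5 -62.5]
 [603.5  -7.7]] [530.  -35.1] [147.   54.8]
world 530.7669273415652 -20.571092041367436
shift [210.7  14.   -1.1] turn [-0.11  0.07  0.05]
[[-1.19153626e-03  2.54625244e-02 -9.99675067e-01  5.29258789e-01]
 [ 7.72474582e-04 -9.99675455e-01 -2.54634550e-02 -6.58985576e-03]
 [-9.99998992e-01 -8.02564210e-04  1.17148040e-03  2.11670082e-01]
 [ 0.00000000e+00  0.00000000e+00  0.00000000e+00  1.00000000e+00]]
```

Request:
{"api": "step_arm", "payload": {"motion": [[60, 14, -1, 0, 0, 0, 0], [120, 14, -1, 0, 0, 0, 0], [170, 14, -1, 0, 0, 0, 0], [195, 14, -1, 0, 0, 0, 0], [206, 14, -1, 0, 0, 0, 0], [206, 14, -1, 0, 0, 0, 255], [206, 14, -1, 0, 0, 0, 255], [206, 14, -1, 0, 0, 0, 255], [206, 14, -1, 0, 0, 0, 255], [206, 14, -1, 0, 0, 0, 255]]}}

```text
time_s: 9.43
eef_pos: [0.5324, -0.0212, 0.0077]
eef_rot: [0.009, 0.708, 0.009, -0.706]
wrist_force: [-0.6, 1.9, 6.7]
opening: 0.641
```

Run:
```python
from h import *
print(toolT().round(4))
```

```text
[[ 2.600e-03  2.600e-02 -9.997e-01  5.324e-01]
 [-4.000e-04 -9.997e-01 -2.600e-02 -2.120e-02]
 [-1.000e+00  5.000e-04 -2.600e-03  7.700e-03]
 [ 0.000e+00  0.000e+00  0.000e+00  1.000e+00]]
```

```bash
cat >> h.py <<'E'
O=np.array([.6087,-.1657,0]);FY=1.55
F=R.from_euler('z',FY,degrees=True).as_matrix()
OFF=np.array([-.0043,0,.001])
def tcp(cx,cz,pitch,cy=0,flip=1):
    Rm=Rt(FY,pitch,flip);return O+F@np.array([cx,cy,cz])/1000-Rm@OFF,Rm
E
python3 - <<'E'
from h import *
T=toolT();plan(*tcp(-22,90,0));plan(*tcp(-22,75,15))
E
```

```text
shift [-77.8 146.5 -51.7] turn [-0.06 -0.15 -0.03]
shift [-62.7 146.5 -50.6] turn [ -0.06 -15.15  -0.02]
```

Request:
{"api": "step_arm", "payload": {"motion": [[-45, 0, 0, 0, 0, 0, 255], [-95, 10, -5, 0, 0, 0, 255], [-105, 60, -20, 0, 0, 0, 255], [-100, 110, -40, 0, -5, 0, 255], [-85, 146, -51, 0, -10, 0, 255], [-63, 146, -51, 0, -15.1, 0, 255], [-63, 146, -51, 0, -15.1, 0, 255], [-63, 146, -51, 0, -15.1, 0, 255]]}}

```text
time_s: 10.42
eef_pos: [0.5858, -0.1653, 0.0696]
eef_rot: [-0.011, -0.608, -0.008, 0.794]
wrist_force: [-0.7, 0.2, -1.1]
opening: 0.637
```

Run:
```python
from h import *
print(ctrl.get_obs()['q'].round(3),toolT().round(4))
im,d,K,D,T=grab('wrist');np.savez('w4.npz',im=im,d=d,K=K,D=D,T=T);save(im,'w4.png')
W=cloud(d,K,D,T)*1000
f=(W-O*1000)@F  # fixture coords
Z=f[...,2];X=f[...,0];Y=f[...,1]
m=(abs(Y)<60)&(Z>48)&(Z<58)&(X>50)&(X<100)&(im.min(-1)>150);q=np.nanpercentile(f[m],[1,50,99],axis=0);print('lip',m.sum(),q.round(1))
```

```text
[-0.411  0.604  1.407 -0.112  1.371  1.168] [[-2.594e-01  2.660e-02 -9.654e-01  5.858e-01]
 [-6.700e-03 -9.996e-01 -2.570e-02 -1.653e-01]
 [-9.657e-01 -2.000e-04  2.595e-01  6.960e-02]
 [ 0.000e+00  0.000e+00  0.000e+00  1.000e+00]]
lip 15943 [[ 54.7 -38.7  51.3]
 [ 67.7  -0.1  52.9]
 [ 78.9  38.8  54.6]]
```

View pics/w4.png

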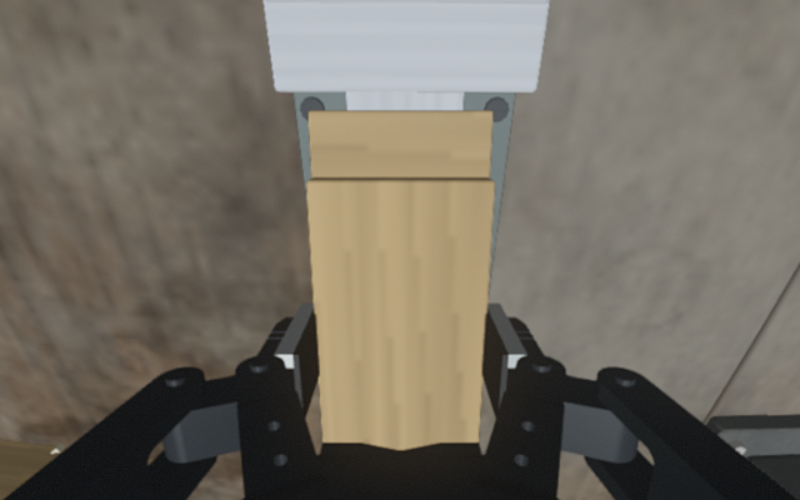

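The panel is held square at 15° nose down: tongue tip at row 112, shoulder at row 180, lip edge at row 92. Measuring its in-hand pose relative to the lip.

Run:
```python
from h import *
z=np.load('w4.npz');W=cloud(z['d'],z['K'],z['D'],z['T'])*1000;f=(W-O*1000)@F
def s(r0,r1,c0,c1): return f[int(r0/1.25):int(r1/1.25),int(c0/1.25):int(c1/1.25)].reshape(-1,3)
top=s(190,290,330,475);ton=s(118,165,330,475)
for P in(top,ton):
    c=np.nanmean(P,0);P=P[np.isfinite(P).all(1)];u,_,vt=np.linalg.svd(P-c,full_matrices=False);n=vt[2]*np.sign(vt[2][2]);print(c.round(1),'pitch',np.degrees(np.arcsin(n[0])).round(2),'roll',np.degrees(np.arcsin(n[1])).round(2))
print('tip',np.nanmedian(f[91:93,260:380],axis=(0,1)),np.nanmedian(f[89,260:380],axis=0),'shoulder',np.nanmedian(f[146:148,260:380],axis=(0,1)))
m=(f[...,2]>50)&(z['im'][...,0]>z['im'][...,2].astype(int)+30)
for r in(110,180,220):
    c=np.where(m[r]&(abs(f[r,:,1])<45))[0];print(r,f[r,c[0]].round(1),f[r,c[-1]].round(1))
plan(*tcp(-22,75,15))
```

```text
[15.   1.1 74.9] pitch 14.87 roll -0.06
[41.1  1.1 59.6] pitch 15.26 roll -0.02
tip [48.55570952  1.65041161 57.61216343] [49.38008586  1.83714922 57.11250842] shoulder [31.75603681  1.82873904 70.2895942 ]
110 [42.4 28.8 60.3] [ 42.3 -25.6  60. ]
180 [18.9 29.5 72.6] [ 19.2 -26.1  73.1]
220 [ 3.5 29.2 77.2] [  3.9 -25.7  77.7]
shift [-0.3  0.9 -0.4] turn [-0.03 -0.02 -0.02]
```

Request:
{"api": "step_arm", "payload": {"motion": [[10, 1.5, -2.5, 0, 0, 0, 255], [19, 1.5, -5, 0, 0, 0, 255], [19, 1.5, -5, 0, 0, 0, 255], [18, 1.5, -10, 0, 0, 0, 255], [17, 1.5, -15, 0, 0, 0, 255], [16, 1.5, -20, 0, 0, 0, 255], [15.5, 1.5, -24.5, 0, 0, 0, 255], [15.5, 1.5, -24.5, 0, 0, 0, 255], [15.5, 1.5, -24.5, 0, 0, 0, 255]]}}

```text
time_s: 11.6
eef_pos: [0.6055, -0.1666, 0.0478]
eef_rot: [-0.01, -0.608, -0.008, 0.794]
wrist_force: [0.4, -0.9, -1.9]
opening: 0.641
```

Run:
```python
from h import *
o=ctrl.get_obs();print(o['wrist_force'],o['torque'])
im,d,K,D,T=grab('wrist');np.savez('w5.npz',im=im,d=d,K=K,D=D,T=T);save(im,'w5.png')
plan(*tcp(-4+2,52.5+1.3,15)); plan(*tcp(-3,39.3,0))
```

```text
[ 0.38119071 -0.93077431 -1.92932609] [-0.01687749 -0.20104397  0.07466411]
shift [-1.8 -0.9 -0.7] turn [-0.06  0.12  0.02]
shift [12.1 -0.9 -4.6] turn [-6.000e-02  1.512e+01  1.000e-02]
```

View pics/w5.png

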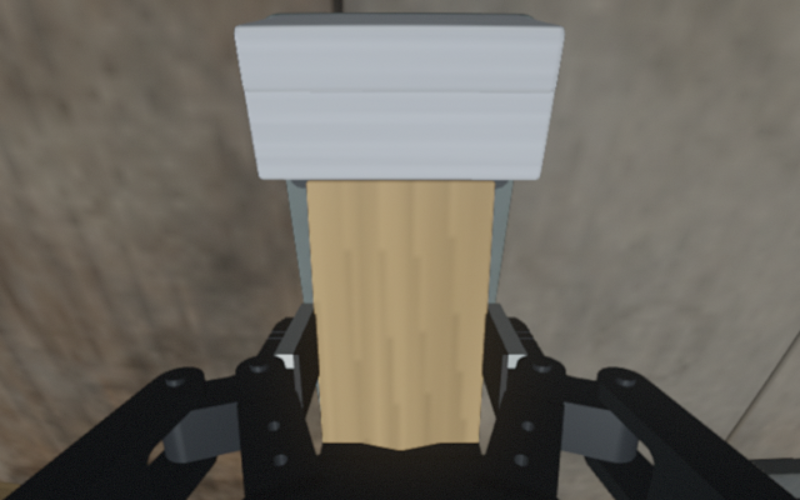

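Request:
{"api": "step_arm", "payload": {"motion": [[2, 0, -0.8, 0, 2.5, 0, 255], [4, 0, -1.5, 0, 5, 0, 255], [6, 0, -2.3, 0, 7.5, 0, 255], [8, 0, -3, 0, 10, 0, 255], [10, 0, -3.8, 0, 12.5, 0, 255], [12, 0, -4.5, 0, 15.1, 0, 255], [12, 0, -4.5, 0, 15.1, 0, 255], [12, 0, -4.5, 0, 15.1, 0, 255]]}}

```text
time_s: 12.65
eef_pos: [0.6069, -0.1668, 0.0355]
eef_rot: [-0.009, -0.707, -0.009, 0.707]
wrist_force: [0.4, -0.4, -1.8]
opening: 0.636
```

Run:
```python
from h import *
o=ctrl.get_obs();print(o['wrist_force'],o['torque'])
plan(*tcp(-3,39.3,0))
im,d,K,D,T=grab('side');np.savez('s6.npz',im=im,d=d,K=K,D=D,T=T);save(im[210:330,240:430],'s6.png',4)
im,d,K,D,T=grab('wrist');W=cloud(d,K,D,T)*1000;f=(W-O*1000)@F
P=f[160:230,270:370].reshape(-1,3);P=P[np.isfinite(P).all(1)];c=P.mean(0);u,_,vt=np.linalg.svd(P-c,full_matrices=False);n=vt[2]*np.sign(vt[2][2]);print(c.round(1),np.degrees(np.arcsin(n[:2])).round(2))
```

```text
[ 0.41404647 -0.41098622 -1.76558169] [-0.07314858  0.03285105  0.02323496]
shift [ 0.5 -1.   0.2] turn [-0.07  0.03 -0.01]
[32.1 -0.2 50.5] [-0.23 -0.01]
```

View pics/s6.png

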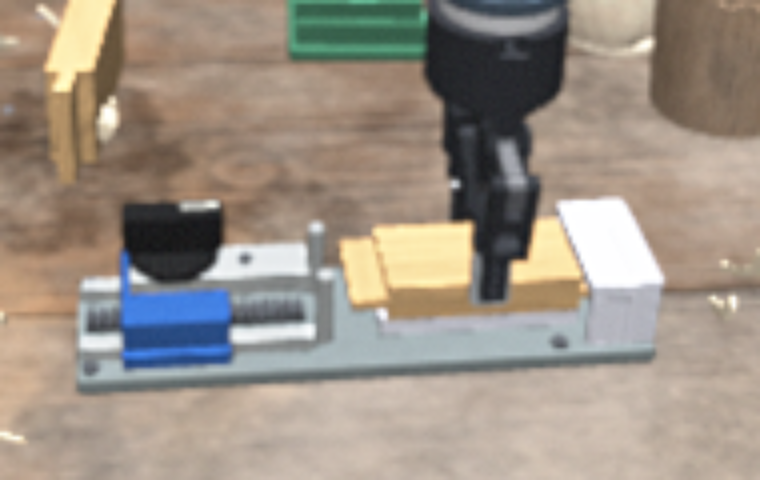

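The panel is level about 2 mm above the bed, with its front tongue under the lip and its rear end in front of the posts (side crop: rear tongue (362,270), post (317,250)). Lower it, release and rise.

Request:
{"api": "step_arm", "payload": {"motion": [[1, 0, 0, 0, 0, 0, 255], [2, 0, 0, 0, 0, 0, 255], [2.3, 0, 0, 0, 0, 0, 255], [2.3, 0, 0, 0, 0, 0, 0], [2.3, 0, 0, 0, 0, 0, 0], [2.3, 0, 0, 0, 0, 0, 0], [-10, 0, 0, 0, 0, 0, 0], [-60, 0, 0, 0, 0, 0, 0], [-120, 0, 60, 0, 0, 0, 0], [-180, 0, 70, 0, 0, 0, 0]]}}

```text
time_s: 14.0
eef_pos: [0.5401, -0.1676, 0.1993]
eef_rot: [-0.009, -0.706, -0.01, 0.708]
wrist_force: [0.4, -0.6, -0.1]
opening: 1.003
```

Run:
```python
from h import *
o=ctrl.get_obs();print(o['wrist_force'],o['q'].round(3))
im,d,K,D,T=grab('wrist');np.savez('w7.npz',im=im,d=d,K=K,D=D,T=T);save(im,'w7.png')
W=cloud(d,K,D,T)*1000;f=(W-O*1000)@F;X,Y,Z=[f[...,i] for i in range(3)]
wood=(im[...,0]>im[...,2].astype(int)+30)&(abs(Y)<45)
for n,m in(('top',wood&(abs(Z-48)<4)&(X>-75)&(X<60)),('reartongue',wood&(Z>33)&(Z<44)&(X<-50)&(X>-110)),('knob',(Z>84)&(Z<95)&(X<-120)&(abs(Y)<40))):
    P=f[m];q=np.percentile(P,[1,99],axis=0);r=cv2.minAreaRect(P[:,:2].astype(np.float32));print(n,len(P),q.round(1).tolist(),np.array(r[0]).round(1),np.round(r[1],1),round(r[2],2))
    if n=='top': c=P.mean(0);vt=np.linalg.svd(P-c,full_matrices=False)[2];print('normal deg',np.degrees(np.arcsin(vt[2][:2]*np.sign(vt[2][2]))).round(2))
for fl in(0,1):
    plan(O+F@np.array([-.1746,0,.068]),Rt(FY,0,fl))
```

```text
[ 0.35108126 -0.61918395 -0.08824284] [-0.511  0.192  1.661 -0.     1.292  1.034]
top 9281 [[-57.7, -27.4, 46.3], [50.2, 27.0, 49.7]] [-3.8 -0.2] [110.2  55.9] 0.09
normal deg [0.05 0.01]
reartongue 1172 [[-77.9, -27.7, 38.5], [-61.0, 26.8, 41.7]] [-69.5  -0.4] [17.3 55.1] 0.39
knob 1161 [[-200.6, -8.5, 85.0], [-147.3, 8.7, 91.2]] [-1.742e+02 -1.000e-01] [17.3 54.5] 89.58
shift [140.4  -3.  110. ] turn [179.95  -0.53   0.75]
shift [140.4  -3.  110. ] turn [-0.05 -0.48 -0.34]
```

View pics/w7.png

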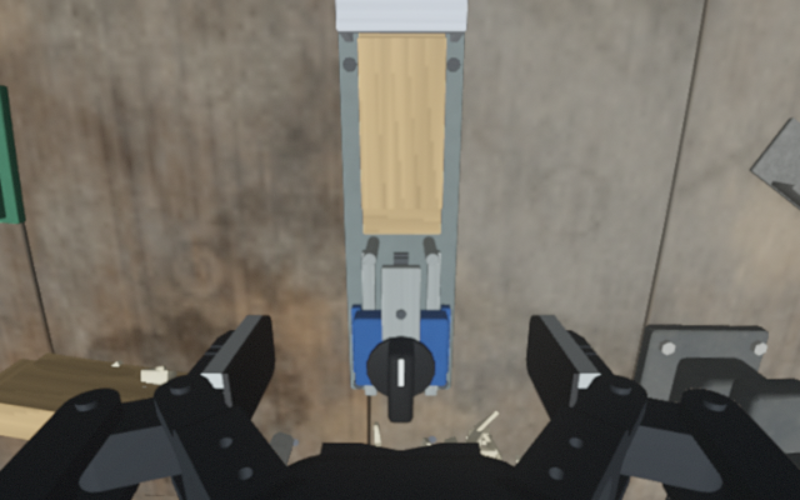

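Panel seated flat at (-4, 0) in the fixture frame, knob bar along the axis at about 0. Turn the wrist half a turn backwards so the whole knob stroke fits joint 6.

Request:
{"api": "step_arm", "payload": {"motion": [[0, 0, 0, -10.6, 0, 0, 0], [0, 0, 0, -21.2, 0, 0, 0], [0, 0, 0, -31.8, 0, 0, 0], [0, 0, 0, -42.4, 0, 0, 0], [0, 0, 0, -53, 0, 0, 0], [0, 0, 0, -63.6, 0, 0, 0], [0, 0, 0, -74.2, 0, 0, 0], [0, 0, 0, -84.8, 0, 0, 0], [0, 0, 0, -95.4, 0, 0, 0], [0, 0, 0, -106, 0, 0, 0]]}}

```text
time_s: 15.3
eef_pos: [0.5427, -0.1684, 0.1996]
eef_rot: [0.572, 0.416, 0.571, -0.416]
wrist_force: [-0.1, -0.9, -0.6]
opening: 0.999
```

Request:
{"api": "step_arm", "payload": {"motion": [[0, 0, 0, -10.6, 0, 0, 0], [0, 0, 0, -21.2, 0, 0, 0], [0, 0, 0, -31.8, 0, 0, 0], [0, 0, 0, -42.4, 0, 0, 0], [0, 0, 0, -53, 0, 0, 0], [0, 0, 0, -63.6, 0, 0, 0], [0, 0, 0, -74, 0, 0, 0], [0, 0, 0, -74, 0, 0, 0]]}}

```text
time_s: 16.3
eef_pos: [0.5427, -0.1684, 0.1994]
eef_rot: [0.707, -0.009, 0.707, 0.008]
wrist_force: [0.0, -1.2, 0.2]
opening: 1.001
```

Run:
```python
from h import *
o=ctrl.get_obs();print(o['q'].round(3))
print(toolT().round(4))
plan(O+F@np.array([-.1744,0,.068]),Rt(FY,0,0))
```

```text
[-0.51   0.195  1.657 -0.     1.288 -2.105]
[[ 1.000e-03 -2.450e-02  9.997e-01  5.427e-01]
 [-6.000e-04  9.997e-01  2.450e-02 -1.684e-01]
 [-1.000e+00 -6.000e-04  1.000e-03  1.994e-01]
 [ 0.000e+00  0.000e+00  0.000e+00  1.000e+00]]
shift [ 131.3    0.7 -108.5] turn [-0.15  0.06  0.03]
```

Request:
{"api": "step_arm", "payload": {"motion": [[0, 1, -55, 0, 0, 0, 0], [20, 1, -108, 0, 0, 0, 0], [70, 1, -108.5, 0, 0, 0, 0], [110, 1, -108.5, 0, 0, 0, 0], [131, 1, -108.5, 0, 0, 0, 0], [131, 1, -108.5, 0, 0, 0, 0], [131, 1, -108.5, 0, 0, 0, 255], [131, 1, -108.5, 0, 0, 0, 255], [131, 1, -108.5, 0, 0, 0, 255], [131, 1, -108.5, 0, 0, 0, 255]]}}

```text
time_s: 17.55
eef_pos: [0.4343, -0.1704, 0.0683]
eef_rot: [0.707, -0.009, 0.707, 0.009]
wrist_force: [-2.7, 1.0, 5.6]
opening: 0.199
```

Request:
{"api": "step_arm", "payload": {"motion": [[0, 0, 0, 0, 0, 0, 255], [0, 0, 0, 0, 0, 0, 255]]}}

```text
time_s: 17.8
eef_pos: [0.4343, -0.1703, 0.0683]
eef_rot: [0.707, -0.009, 0.707, 0.009]
wrist_force: [-2.0, 0.6, 4.9]
opening: 0.198
```

Run:
```python
from h import *
o=ctrl.get_obs();print(o['q'].round(3),o['wrist_force'],o['torque'])
print(((toolT()[:3,3]-O)@F).round(4))
```

```text
[-0.629  0.166  1.998 -0.     0.977 -2.226] [-2.00046779  0.5644903   4.94829287] [ 0.19345522  0.30522225 -0.07049335]
[-1.745e-01  1.000e-04  6.830e-02]
```

Request:
{"api": "step_arm", "payload": {"motion": [[0, 0, 2.8, 8, 0, 0, 255], [0, 0, 5.6, 16, 0, 0, 255], [0, 0, 8.4, 24, 0, 0, 255], [0, 0, 11.2, 32, 0, 0, 255], [0, 0, 14, 40, 0, 0, 255], [0, 0, 16.8, 48, 0, 0, 255], [0, 0, 19.5, 56, 0, 0, 255], [0, 0, 22.3, 64, 0, 0, 255], [0, 0, 22.3, 64, 0, 0, 255]]}}

```text
time_s: 18.92
eef_pos: [0.4563, -0.1704, 0.0683]
eef_rot: [0.605, 0.366, 0.604, -0.367]
wrist_force: [-3.7, -2.5, 5.7]
opening: 0.196
```

Run:
```python
from h import *
o=ctrl.get_obs();print(o['q'].round(3),o['wrist_force'],o['torque'])
T=toolT();print(((T[:3,3]-O)@F).round(4),'knob?',np.degrees(np.arctan2(-T[:2,2]@F[:2,1],T[:2,2]@F[:2,0])));print('fixture x in tool',(T[:3,:3].T@F[:,0]).round(3))
```

```text
[-0.601  0.208  1.947 -0.002  0.986 -1.08 ] [-3.68860156 -2.47001305  5.73833405] [-0.46123133  0.72617681 -0.13359198]
[-0.1524 -0.0006  0.0683] knob? 64.06106228732588
fixture x in tool [-0.     0.899  0.437]
```

Request:
{"api": "step_arm", "payload": {"motion": [[0, 2.5, 1.2, 8, 0, 0, 255], [0, 5, 2.4, 16, 0, 0, 255], [0, 7.5, 3.7, 24, 0, 0, 255], [0, 10, 4.9, 32, 0, 0, 255], [0, 12.6, 6.1, 40, 0, 0, 255], [0, 15, 7.3, 48, 0, 0, 255], [0, 17.3, 8.4, 55, 0, 0, 255], [0, 18.8, 9.1, 60, 0, 0, 255], [0, 18.8, 9.1, 60, 0, 0, 255]]}}

```text
time_s: 20.05
eef_pos: [0.4766, -0.1698, 0.0683]
eef_rot: [-0.34, -0.619, -0.34, 0.621]
wrist_force: [-6.4, -3.2, 7.7]
opening: 0.199
```

Run:
```python
from h import *
o=ctrl.get_obs();print(o['q'].round(3),o['wrist_force'],o['torque'])
T=toolT();print(((T[:3,3]-O)@F).round(4),'knob?',np.degrees(np.arctan2(-T[:2,2]@F[:2,1],T[:2,2]@F[:2,0])));print('fixture x in tool',(T[:3,:3].T@F[:,0]).round(3))
```

```text
[-0.576  0.246  1.899 -0.002  0.997 -0.008] [-6.39373806 -3.18223556  7.73520004] [-0.49809962  1.17011936 -0.25603199]
[-0.1322 -0.0006  0.0683] knob? 124.02300804879552
fixture x in tool [-0.002  0.829 -0.56 ]
```

Request:
{"api": "step_arm", "payload": {"motion": [[0, 0.6, -0.4, 2, 0, 0, 255], [0, 1.1, -0.8, 4, 0, 0, 255], [0, 1.7, -1.1, 6, 0, 0, 255], [0, 1.7, -1.1, 6, 0, 0, 255]]}}

```text
time_s: 20.55
eef_pos: [0.4783, -0.1697, 0.0683]
eef_rot: [-0.308, -0.636, -0.308, 0.637]
wrist_force: [-7.4, -1.8, 8.7]
opening: 0.199
```

```bash
cat > k.py <<'E'
from h import *
o=ctrl.get_obs();print(o['time_s'],o['wrist_force'].round(2),o['torque'].round(3))
T=toolT();print(((T[:3,3]-O)@F).round(4),'knob?',np.degrees(np.arctan2(-T[:2,2]@F[:2,1],T[:2,2]@F[:2,0])));print('fixture x in tool',(T[:3,:3].T@F[:,0]).round(3))
E
python3 k.py
```

```text
20.55 [-7.36 -1.78  8.69] [-0.482  1.192  0.351]
[-0.1305 -0.0005  0.0683] knob? 129.9044714451629
fixture x in tool [-0.002  0.767 -0.642]
```

Request:
{"api": "step_arm", "payload": {"motion": [[0, 0, 0, 2, 0, 0, 255], [0, 0, 0, 3, 0, 0, 255], [0, 0, 0, 3, 0, 0, 255]]}}

```text
time_s: 20.92
eef_pos: [0.4785, -0.1698, 0.0683]
eef_rot: [-0.293, -0.643, -0.292, 0.645]
wrist_force: [-6.8, -2.4, 7.8]
opening: 0.192
```

```bash
python3 k.py
```

```text
20.925 [-6.84 -2.42  7.84] [-0.382  0.961  1.543]
[-0.1303 -0.0005  0.0683] knob? 132.73326733389231
fixture x in tool [-0.002  0.735 -0.679]
```

Tight at about 1.5 N m, well above firm. Let go and rise.

Request:
{"api": "step_arm", "payload": {"motion": [[0, 0, 0, 3, 0, 0, 0], [0, 0, 0, 3, 0, 0, 0], [0, 0, 0, 3, 0, 0, 0], [0, 0, 0, 3, 0, 0, 0], [-40, 0, 0, 3, 0, 0, 0], [-100, 0, 0, 3, 0, 0, 0], [-160, 0, 0, 3, 0, 0, 0], [-160, 0, 0, 3, 0, 0, 0]]}}

```text
time_s: 21.92
eef_pos: [0.4822, -0.1707, 0.2334]
eef_rot: [0.277, 0.654, 0.27, -0.65]
wrist_force: [-0.4, 1.0, -0.5]
opening: 1.0
```

```bash
python3 k.py
python3 - <<'E'
from h import *
for n in('wrist','side'):
    im,d,K,D,T=grab(n)
    if n=='wrist': save(im,'w8.png')
    else: save(im[210:330,240:430],'s8.png',4)
    W=cloud(d,K,D,T)*1000;f=(W-O*1000)@F;X,Y,Z=[f[...,i] for i in range(3)]
    wood=(im[...,0]>im[...,2].astype(int)+30)&(abs(Y)<45)
    for k,m in(('top',wood&(abs(Z-48)<4)&(X>-75)&(X<60)),('knob',(Z>84)&(Z<95)&(X<-90)&(abs(Y)<40))):
        P=f[m]
        if len(P)<20: print(k,'none');continue
        q=np.percentile(P,[1,99],axis=0);r=cv2.minAreaRect(P[:,:2].astype(np.float32));print(n,k,len(P),q.round(1).tolist(),np.array(r[0]).round(1),np.round(r[1],1),round(r[2],2))
E
```

```text
21.925 [-0.35  1.04 -0.5 ] [-0.014 -0.052 -0.027]
[-0.1266 -0.0016  0.2334] knob? 136.01377599031966
fixture x in tool [ 0.009  0.694 -0.72 ]
wrist top 7745 [[-54.6, -27.4, 46.2], [53.0, 27.5, 49.8]] [-10.   -0.1] [ 56.4 128.6] 89.72
wrist knob 1290 [[-150.4, -22.7, 85.7], [-109.4, 24.0, 91.6]] [-130.7    0.2] [55.9 18. ] 50.84
side top 759 [[-57.8, -31.8, 44.3], [52.0, 24.1, 51.0]] [-10.6  -3.6] [127.5  58.4] 0.27
side knob 144 [[-152.5, -27.9, 84.2], [-109.2, 18.3, 91.2]] [-130.3   -3.3] [57.6 18.8] 52.89
```

View pics/s8.png

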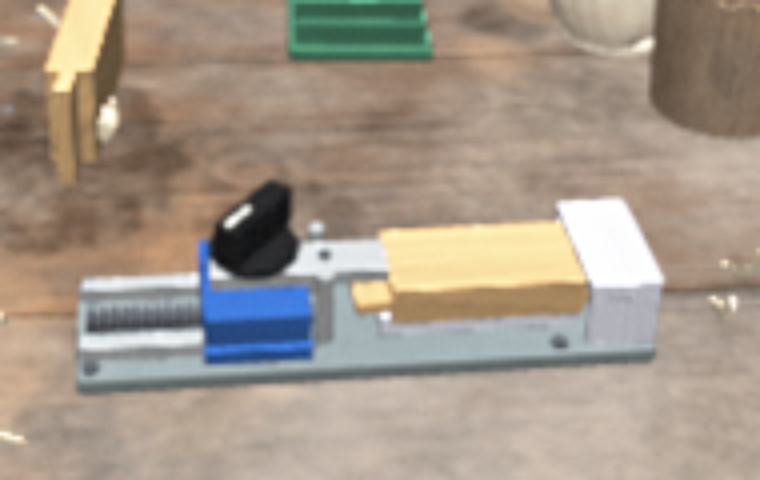

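The toe bears on the panel's near shoulder and the panel meets the lip. The knob reads 129°, or 2.25 rad. Handing in.

```bash
python3 -c "
from bench import ctrl
print(ctrl.hand_in())"
```

```text
the job is handed in; nothing more can be done
None
```

I handed the job in after about 22 s on the robot clock; no verdict is reported. The pale panel is clamped in the fixture and released.

I took it from the rack and pushed it over flat on the bench. I then hooked it under the lip at 15° nose down, swung it level in front of the posts and set it on the bed. Finally I turned the knob clockwise in a single grip, without re-taking it, until it went tight.

Last checks:
- **Panel:** it was level to 0.05° when set on the bed. Clamped, its top reads the same height (about 48 mm), with the centre about 0.8 mm short of home and within 0.2 mm of the centre line.
- **Knob and carriage:** the knob bar is at about 129° (2.25 rad). The carriage is at about -130.5 mm, against the -132 mm needed.
- **Clamping:** wrist torque reached about 1.5 N m before I let go, well above the 0.3 N m called firm. I did not measure the toe force directly after release.
- **Clear of the work:** the gripper is open and well above the fixture, with wrist force about zero. I did not measure the dark panel again after lifting the pale one; a later picture showed it standing in its slot.

The side camera put the panel about 3 mm off in x and y compared with the wrist camera. It saw the knob with the same y offset, so I took this as calibration error.

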